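# Find the unlatched cover of a cup warmer and push it open

### The job

The sample-cup warmer on the bench has unlatched just one of its four identical bay covers, the one whose cups are ready, and nothing shows which. Press lightly on the ribbed rear end of one cover after another until you find the one that rocks, then push its raised front end up and back until that cover stands fully open, and come away. Use the fingertips or the outside of the fingers only: do not pinch a cover, do not press hard on one that stays firm, and leave the bottle, the vial and the timer where they stand.

Things in the scene. Friction and masses are not known exactly. Their poses are not given: they have to be found in the camera images.
- warmer: warming unit: low white box 140 deep (x) x 356 wide (y) x 76 high, fixed on the bench, control strip towards the robot. Origin: centre of its underside; x to its back, y to its left, z up. Four bays along y, 86 apart, 12 mm walls, openings 74 x 99, each closed by a cover flush with the deck. An open bay has a pocket 44 deep, 39 long behind the pin; ahead of it two cups, rims 12 below the deck
- cover_1: cover 1, the leftmost (+y end) one: grey plate 96 (x) x 71 (y) x 4, one of four alike. Origin on its cross pin (along y), mid thickness, 38 from the rear end, 58 from the front edge; shut, its axes are the unit's and its top is flush with the deck. One cover only is unlatched, a different one each time; the others are bolted under the rear end and give at most 2 mm
- hinge_1 (a joint): turn of cover 1 about its pin, rad: 0 = shut, grows as the rear end goes down and the front end comes up; 1.65 = open stop, leaning back just past upright. Unlatched, it is stiff (about 2 to 3 N on the ribs turns it) and stays at any angle it is left at. A bolted cover gives a little on a cushion when pressed (0.04 at 10 N, under 0.1 at 25 N) and springs back
- press_1 (a point): middle of the finger ribs of cover 1, on the top face of its rear end, 22 behind the pin and 16 ahead of the rear end; moves with the cover
- edge_1 (a point): middle of the front edge of cover 1, mid thickness, 58 ahead of the pin; moves with the cover. Shut, it is flush in the deck with a 1.5 gap and cannot be got under
- cover_2: cover 2, the second from the left one: grey plate 96 (x) x 71 (y) x 4, one of four alike. Origin on its cross pin (along y), mid thickness, 38 from the rear end, 58 from the front edge; shut, its axes are the unit's and its top is flush with the deck. One cover only is unlatched, a different one each time; the others are bolted under the rear end and give at most 2 mm
- hinge_2 (a joint): turn of cover 2 about its pin, rad: 0 = shut, grows as the rear end goes down and the front end comes up; 1.65 = open stop, leaning back just past upright. Unlatched, it is stiff (about 2 to 3 N on the ribs turns it) and stays at any angle it is left at. A bolted cover gives a little on a cushion when pressed (0.04 at 10 N, under 0.1 at 25 N) and springs back
- press_2 (a point): middle of the finger ribs of cover 2, on the top face of its rear end, 22 behind the pin and 16 ahead of the rear end; moves with the cover
- edge_2 (a point): middle of the front edge of cover 2, mid thickness, 58 ahead of the pin; moves with the cover. Shut, it is flush in the deck with a 1.5 gap and cannot be got under
- cover_3: cover 3, the third from the left one: grey plate 96 (x) x 71 (y) x 4, one of four alike. Origin on its cross pin (along y), mid thickness, 38 from the rear end, 58 from the front edge; shut, its axes are the unit's and its top is flush with the deck. One cover only is unlatched, a different one each time; the others are bolted under the rear end and give at most 2 mm
- hinge_3 (a joint): turn of cover 3 about its pin, rad: 0 = shut, grows as the rear end goes down and the front end comes up; 1.65 = open stop, leaning back just past upright. Unlatched, it is stiff (about 2 to 3 N on the ribs turns it) and stays at any angle it is left at. A bolted cover gives a little on a cushion when pressed (0.04 at 10 N, under 0.1 at 25 N) and springs back
- press_3 (a point): middle of the finger ribs of cover 3, on the top face of its rear end, 22 behind the pin and 16 ahead of the rear end; moves with the cover
- edge_3 (a point): middle of the front edge of cover 3, mid thickness, 58 ahead of the pin; moves with the cover. Shut, it is flush in the deck with a 1.5 gap and cannot be got under
- cover_4: cover 4, the rightmost (-y end) one: grey plate 96 (x) x 71 (y) x 4, one of four alike. Origin on its cross pin (along y), mid thickness, 38 from the rear end, 58 from the front edge; shut, its axes are the unit's and its top is flush with the deck. One cover only is unlatched, a different one each time; the others are bolted under the rear end and give at most 2 mm
- hinge_4 (a joint): turn of cover 4 about its pin, rad: 0 = shut, grows as the rear end goes down and the front end comes up; 1.65 = open stop, leaning back just past upright. Unlatched, it is stiff (about 2 to 3 N on the ribs turns it) and stays at any angle it is left at. A bolted cover gives a little on a cushion when pressed (0.04 at 10 N, under 0.1 at 25 N) and springs back
- press_4 (a point): middle of the finger ribs of cover 4, on the top face of its rear end, 22 behind the pin and 16 ahead of the rear end; moves with the cover
- edge_4 (a point): middle of the front edge of cover 4, mid thickness, 58 ahead of the pin; moves with the cover. Shut, it is flush in the deck with a 1.5 gap and cannot be got under
- bottle: bystander: reagent bottle with a white cap, 42 across x 88 high, left of the unit; origin under its centre
- vial: bystander: round white vial with a wide screw cap, 37 across x 66 high, left of the unit; origin under its centre
- bench_timer: bystander: flat white bench timer, 64 x 66 x 19, lying to the right in front of the unit; origin under its centre

How it is judged:
By the outcome, as a careful person would: the job done as asked, in the order asked, and still so for the second after the job is handed in, with the robot touching nothing.
It also fails if it takes over 53 s, if anything falls off the work surface, if the arm or the gripper's body presses on something with over 40 N, if the wrist force passes 120 N, or if a joint passes its speed limit or range.

### The arm

A 7-joint arm with a two-finger parallel gripper is mounted at the origin on a cart in front of the work surface, level with it; the furniture and walls round the work are solid. World frame = base frame: x ahead of the robot, y to its left, z up, the work surface at z = 0. Lengths are in m, angles in degrees, forces in N, time in s.
With the tool pointing down it reaches from about 0.4 to 0.875 m from the base axis. Payload 19.3 kg.
Tool frame: the origin (TCP) lies on the centre line of the jaws, within the pads' length; the fingertips stand 22 mm ahead of it and the grasp point (between the pads) lies 3 mm ahead of it; z points along the fingers, y is the line along which they close (so a half turn about z gives the same grasp; the last joint's range is limited). The gripper opens to 85 mm and grips with 20 to 120 N. Pads are 22 mm wide; open, the fingers measure 114 mm over their backs; the gripper's body (76 mm by 85 mm) begins 54 mm behind the grasp point. The pads swing forward as they close: fully open they stand 13 mm farther back than shut.
Start: joints at [73.041, 29.874, -2.08, 91.645, 1.215, 58.505, -6.463], TCP at [0.14, -0.609, 0.253] pointing down, gripper open.
Joint ranges: [-166.77, 166.77], [-17.47, 122.26], [-85.68, 81.53], [9.62, 139.38], [-72.42, 252.41], [9.2, 110.78], [-144.41, 144.41]. Speed limits (degrees/s): [108.29, 108.29, 136.94, 136.94, 172.46, 172.46, 172.46].

### API

Orientations are given as a 3x3 rotation matrix whose columns are the frame's x, y, z axes.
In Python, from rig import * gives the robot as it stands.
- The arm moves only by the shell command python3 -m handwheel 'ROWS' [FORCE]. ROWS is a JSON object of lists of equal length, an entry for each row: "delta_pos": the shift along the world's x, y, z in mm, a list of three; "dr": the turn, a rotation vector about the world's x, y, z in rad, a list of three; "claw": the finger opening in mm, from 0 to 85.4. A call has 1 to 8 rows; each row shifts and turns the commanded pose from where the row before left it; what a row does not reach is not made up. A row lasts 1/10 s, in which the tool goes at most 50 mm and 8.59 degrees, less where a joint would pass 70% of its speed; a pose out of reach is approached as far as the arm can. A call with a gripper value outside its range is refused whole. The fingers move at their own pace and stop on an object; FORCE is the grip in N (left out, the last holds). Time passes only in rows, so rows that do not move let the fingers close. It gives the time, the measured TCP pose, the force, the opening and the grip force at its end, in the units of the state.
- read_state(): the state, without advancing time (a new reading comes with each control period).
- camera(name): name is "scene" or "top" or "wrist"; returns a dict with "color" (480x640x3 uint8, blue, green, red), "depth" (480x640 float32, m along the optical axis (not along the pixel's ray), 0 where there is no reading), "fx", "fy", "cx", "cy" (pixels), "R" (3x3) and "t" (3): a world point X has camera coordinates R X + t. Camera axes: x right, y down, z forward; pixel columns grow to the right and rows downward; lengths in m; the calibration is good to about 2 mm. A picture is of the moment at which its call begins.
- sign_off(): hands the job in; it is judged then, once.
The state is a dict: "t": time; "joints": joint angles; "qd": joint speeds; "tau": joint torques, N m; "tcp_pos": TCP position; "tool_rot": TCP orientation; "contact_force": force on the tool from outside, world axes, zero at the start; "wrist_torque": the same for the moment, N m; "finger_gap": finger opening in m; "finger_force": force on a finger pad.
Only numpy, scipy, OpenCV 4.12 (cv2) and the standard library are available. Lean on these libraries where they do the work, as an engineer would, in place of code of your own. Each camera call takes 0.05 s, during which the arm holds its last target. There are 200 camera calls.

## Working session

There is one attempt and no reset: what is moved stays moved. The work goes in short steps, Python scripts to look and compute and a shell command to move; the robot and the scene stay as the last step left them, time stands still between calls to the robot, and variables do not carry over. Pictures are saved under pics/ and viewed, at most 10 in all, crops included, and the job is handed in when it is done.

```bash
mkdir -p pics
python3 - <<'E'
from rig import *
import cv2,numpy as np
s=read_state();print(s['t'],s['tcp_pos'],s['tool_rot'],s['contact_force'],s['finger_gap'])
for n in("top","scene"):
    c=camera(n);cv2.imwrite(f'pics/{n}0.png',c['color']);np.savez(f'{n}0.npz',**c)
E
```

```text
0.0 [ 0.13982348 -0.60885759  0.25273635] [[ 9.74617016e-01  2.23878438e-01 -3.42693205e-04]
 [ 2.23878679e-01 -9.74616455e-01  1.04995458e-03]
 [-9.89322456e-05 -1.10002530e-03 -9.99999390e-01]] [ 0.18715306 -0.65217562  0.5483865 ] 0.08546025168475543
```

View pics/top0.png

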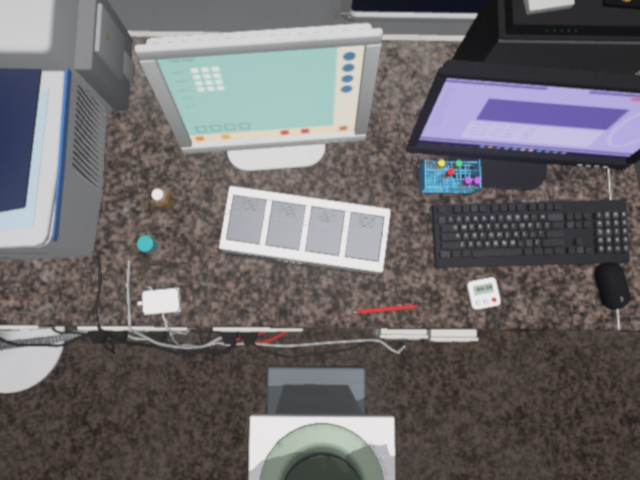

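View pics/scene0.png

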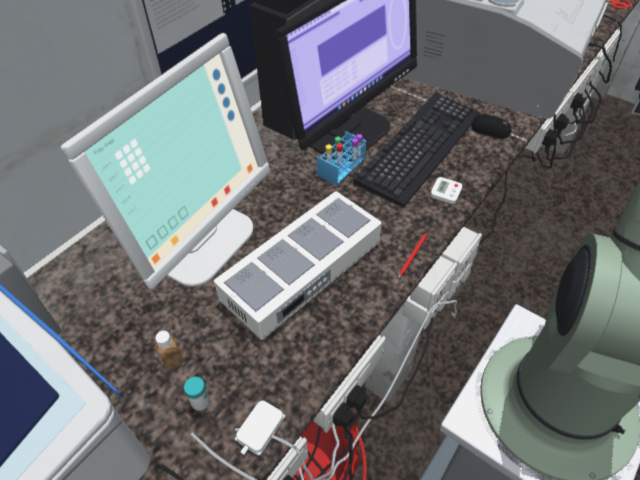

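The top view shows the warmer's deck with corners at about (229,187), (390,208), (384,270) and (220,250). The ribs are on the covers' far side. A monitor stands behind, with its lower edge near row 150. The bottle is at (160,195), the vial at (145,243) and the timer at (484,293).

```bash
cat > h.py <<'E'
import numpy as np,cv2
def cloud(c):
    v,u=np.mgrid[:480,:640];d=c['depth']
    P=np.stack([(u-c['cx'])/c['fx']*d,(v-c['cy'])/c['fy']*d,d],-1)
    W=(P-c['t'])@c['R'];W[d==0]=np.nan
    return W
E
python3 - <<'E'
import numpy as np,cv2
from h import *
for n in("top","scene"):
    c=np.load(n+'0.npz');W=cloud(c)
    m=(W[...,2]>.068)&(W[...,2]<.086)&(W[...,0]>.4)&(W[...,0]<.85)&(abs(W[...,1])<.35)
    m=m.astype(np.uint8);k,l,st,ce=cv2.connectedComponentsWithStats(m)
    i=1+np.argmax(st[1:,4]);p=W[l==i];print(n,len(p),st[i],cv2.minAreaRect(p[:,:2].astype(np.float32)*1000),np.median(p[:,2]))
    if n=='top':
        for y in(140,150,155): print([W[y,x].round(3) for x in(190,250,300,360)])
        for x in (185,270,365): # monitor
            print(W[120,x].round(3))
        # anything tall near
        q=W[(W[...,2]>.1)&(W[...,1]>-.25)&(W[...,1]<.3)&(W[...,0]>.3)];
        for z0 in np.arange(.1,.6,.05):
            r=q[(q[:,2]>z0)&(q[:,2]<z0+.05)]
            if len(r):print(z0.round(2),r[:,0].min(),len(r))
        for (x,y) in((158,195),(145,243)):print(W[y,x])
E
```

```text
top 10173 [  219   186   172    87 10173] ((556.6324462890625, 41.35710144042969), (356.8841857910156, 140.8024444580078), 82.20983123779297) 0.07500329996719747
[array([0.729, 0.281, 0.142]), array([0.737, 0.159, 0.122]), array([0.739, 0.053, 0.119]), array([ 0.744, -0.075,  0.109])]
[array([0.716, 0.286, 0.115]), array([0.748, 0.171, 0.012]), array([0.749, 0.055, 0.016]), array([ 0.755, -0.086, -0.   ])]
[array([0.738, 0.312, 0.   ]), array([0.736, 0.17 , 0.012]), array([0.737, 0.055, 0.013]), array([nan, nan, nan])]
[0.749 0.277 0.206]
[0.76  0.113 0.183]
[ 0.763 -0.078  0.181]
0.1 0.7089851907717523 7034
0.15 0.7191440932911936 3814
0.2 0.7276503312963897 3676
0.25 0.7368216639769509 4242
0.3 0.7453151999645706 4894
0.35 0.7540112914699583 5005
0.4 0.7592947663012579 4481
[0.6232753  0.35634636 0.08976984]
[0.52224449 0.38608333 0.06624684]
scene 9047 [ 214  191  168  133 9047] ((553.46240234375, 40.15940856933594), (358.96575927734375, 143.2270050048828), 82.0698471069336) 0.076440274810127
```

Run:
```python
import numpy as np,cv2
from h import *
for n in("top","scene"):
    c=np.load(n+'0.npz');W=cloud(c)
    m=(abs(W[...,2]-.075)<.012)&(abs(W[...,0]-.555)<.13)&(abs(W[...,1]-.04)<.22)
    g=c['color'].max(-1);a=m&(g<185)
    a=cv2.erode(a.astype(np.uint8),np.ones((3,3)))
    k,l,st,ce=cv2.connectedComponentsWithStats(a)
    th=np.radians(-7.8);R=np.array([[np.cos(th),-np.sin(th)],[np.sin(th),np.cos(th)]])
    o=np.array([.555,.0408])
    for i in range(1,k):
        if st[i,4]>150:
            p=W[l==i][:,:2];r=cv2.minAreaRect(p.astype(np.float32)*1000)
            print(n,st[i,4],r,'unit frame',((np.array(r[0])/1000-o)@R).round(4))
```

```text
top 1249 ((576.2532348632812, 169.30738830566406), (68.04759216308594, 93.39305877685547), 82.15482330322266) unit frame [0.0036 0.1302]
top 475 ((565.4880981445312, 92.41739654541016), (48.646995544433594, 92.36643981933594), 81.41426086425781) unit frame [0.0034 0.0526]
scene 856 ((536.858642578125, -85.18179321289062), (66.66997528076172, 91.05953216552734), 81.16123962402344) unit frame [-0.0009 -0.1273]
scene 959 ((548.322265625, -1.6301422119140625), (69.02424621582031, 90.17644500732422), 82.35800170898438) unit frame [-0.0009 -0.0429]
scene 1093 ((560.24951171875, 84.85230255126953), (67.99762725830078, 91.67430114746094), 81.74047088623047) unit frame [-0.0008  0.0444]
scene 1206 ((571.8846435546875, 168.48428344726562), (68.35111236572266, 92.23222351074219), 82.36415100097656) unit frame [-0.0006  0.1288]
```

```bash
python3 -m handwheel '{"delta_pos":[[35,38,0],[35,38,0],[35,38,0],[35,38,0],[35,38,0],[35,38,0],[35,38,0],[35,38,0]],"dr":[[0,0,-0.06],[0,0,-0.06],[0,0,-0.06],[0,0,-0.06],[0,0,-0.06],[0,0,-0.063],[0,0,0],[0,0,0]],"claw":[0,0,0,0,0,0,0,0]}' 20
```

```text
t: 0.9
tcp_pos: [0.4119, -0.3131, 0.2533]
tool_rot: [[0.991, -0.137, -0.0], [-0.137, -0.991, 0.0], [-0.0, 0.0, -1.0]]
contact_force: [0.3, -1.3, 1.1]
finger_gap: 0.0001
finger_force: 0.0
```

```bash
python3 -m handwheel '{"delta_pos":[[30,40,0],[30,40,0],[30,40,-10],[30,40,-30],[30,40,-40],[4,15,-30],[0,0,-20],[0,0,0]],"dr":[[0,0,0],[0,0,0],[0,0,0],[0,0,0],[0,0,0],[0,0,0],[0,0,0],[0,0,0]],"claw":[0,0,0,0,0,0,0,0]}'
```

```text
t: 1.7
tcp_pos: [0.5521, -0.1144, 0.1339]
tool_rot: [[0.991, -0.136, -0.005], [-0.136, -0.991, 0.001], [-0.005, -0.0, -1.0]]
contact_force: [-0.6, -0.1, 1.2]
finger_gap: -0.0001
finger_force: 0.0
```

```bash
python3 -m handwheel '{"delta_pos":[[19,23,0],[0,0,-20],[0,0,-10],[0,0,0]],"dr":[[0,0.005,0],[0,0,0],[0,0,0],[0,0,0]],"claw":[0,0,0,0]}'
```

```text
t: 2.1
tcp_pos: [0.5716, -0.093, 0.106]
tool_rot: [[0.99, -0.138, -0.007], [-0.138, -0.99, -0.0], [-0.007, 0.001, -1.0]]
contact_force: [-0.2, -0.9, -0.3]
finger_gap: -0.0001
finger_force: 0.0
```

```bash
python3 -m handwheel '{"delta_pos":[[0,0,-4],[0,0,-2],[0,0,-1],[0,0,0]],"dr":[[0,0,0],[0,0,0],[0,0,0],[0,0,0]],"claw":[0,0,0,0]}'
```

```text
t: 2.5
tcp_pos: [0.5724, -0.0923, 0.0997]
tool_rot: [[0.991, -0.137, -0.005], [-0.137, -0.991, 0.0], [-0.005, 0.001, -1.0]]
contact_force: [0.4, -0.9, -0.3]
finger_gap: -0.0003
finger_force: 0.0
```

```bash
python3 -m handwheel '{"delta_pos":[[0,0,-1],[0,0,-1],[0,0,0]],"dr":[[0,0,0],[0,0,0],[0,0,0]],"claw":[0,0,0]}'; python3 -m handwheel '{"delta_pos":[[0,0,-0.7],[0,0,0]],"dr":[[0,0,0],[0,0,0]],"claw":[0,0]}'
```

```text
t: 2.8
tcp_pos: [0.5726, -0.0922, 0.0977]
tool_rot: [[0.991, -0.137, -0.005], [-0.137, -0.991, -0.0], [-0.005, 0.001, -1.0]]
contact_force: [0.4, 0.3, 3.4]
finger_gap: 0.0004
finger_force: 1.4
t: 3.0
tcp_pos: [0.5727, -0.0922, 0.0973]
tool_rot: [[0.991, -0.137, -0.004], [-0.137, -0.991, -0.0], [-0.004, 0.001, -1.0]]
contact_force: [-2.3, -0.7, 9.8]
finger_gap: -0.0002
finger_force: 4.8
```

Cover 4 is firm, so I'm moving on to cover 3.

```bash
python3 -m handwheel '{"delta_pos":[[0,0,10],[6,43,5],[6,43,0],[0,0,0],[0,0,-12],[0,0,0]],"dr":[[0,0,0],[0,0,0],[0,0,0],[0,0,0],[0,0,0],[0,0,0]],"claw":[0,0,0,0,0,0]}'
```

```text
t: 3.6
tcp_pos: [0.5836, -0.0072, 0.0984]
tool_rot: [[0.99, -0.138, -0.007], [-0.138, -0.99, -0.001], [-0.007, 0.002, -1.0]]
contact_force: [-0.3, -0.6, -1.0]
finger_gap: -0.0003
finger_force: 0.0
```

```bash
python3 -m handwheel '{"delta_pos":[[0,0,-0.8],[0,0,0]],"dr":[[0,0,0],[0,0,0]],"claw":[0,0]}'; python3 -m handwheel '{"delta_pos":[[0,0,-0.7],[0,0,0]],"dr":[[0,0,0],[0,0,0]],"claw":[0,0]}'
```

```text
t: 3.8
tcp_pos: [0.5843, -0.0071, 0.0989]
tool_rot: [[0.99, -0.138, -0.005], [-0.138, -0.99, -0.0], [-0.005, 0.001, -1.0]]
contact_force: [-0.6, -0.2, -1.2]
finger_gap: -0.0
finger_force: 0.0
t: 4.0
tcp_pos: [0.5845, -0.0065, 0.0984]
tool_rot: [[0.991, -0.137, -0.005], [-0.137, -0.991, 0.0], [-0.005, 0.001, -1.0]]
contact_force: [0.1, -0.6, -0.2]
finger_gap: 0.0003
finger_force: 0.0
```

```bash
python3 -m handwheel '{"delta_pos":[[0,0,-0.7],[0,0,0]],"dr":[[0,0,0],[0,0,0]],"claw":[0,0]}'; python3 -m handwheel '{"delta_pos":[[0,0,-0.6],[0,0,0]],"dr":[[0,0,0],[0,0,0]],"claw":[0,0]}'
```

```text
t: 4.2
tcp_pos: [0.5846, -0.0064, 0.0978]
tool_rot: [[0.991, -0.137, -0.005], [-0.137, -0.991, -0.0], [-0.005, 0.001, -1.0]]
contact_force: [0.1, -1.5, 2.1]
finger_gap: 0.0
finger_force: 1.1
t: 4.4
tcp_pos: [0.5846, -0.0064, 0.0974]
tool_rot: [[0.991, -0.137, -0.005], [-0.137, -0.991, -0.0], [-0.004, 0.001, -1.0]]
contact_force: [-2.0, -2.6, 7.6]
finger_gap: 0.0001
finger_force: 3.8
```

Cover 3 is firm too, so cover 2 is next.

```bash
python3 -m handwheel '{"delta_pos":[[0,0,10],[5,43,5],[5,43,0],[0,0,0],[0,0,-12],[0,0,0],[0,0,0]],"dr":[[0,0,0],[0,0,0],[0,0,0],[0,0,0],[0,0,0],[0,0,0],[0,0,0]],"claw":[0,0,0,0,0,0,0]}';  python3 -m handwheel '{"delta_pos":[[0,0,-0.7],[0,0,0]],"dr":[[0,0,0],[0,0,0]],"claw":[0,0]}'; python3 -m handwheel '{"delta_pos":[[0,0,-0.7],[0,0,0]],"dr":[[0,0,0],[0,0,0]],"claw":[0,0]}'
```

```text
t: 5.1
tcp_pos: [0.5942, 0.0785, 0.0996]
tool_rot: [[0.99, -0.138, -0.006], [-0.138, -0.99, -0.001], [-0.006, 0.001, -1.0]]
contact_force: [0.4, -0.6, -0.0]
finger_gap: 0.0001
finger_force: 0.0
t: 5.3
tcp_pos: [0.5946, 0.0792, 0.0994]
tool_rot: [[0.99, -0.138, -0.005], [-0.138, -0.99, -0.0], [-0.005, 0.001, -1.0]]
contact_force: [-0.8, -0.5, 0.4]
finger_gap: 0.0002
finger_force: 0.0
t: 5.5
tcp_pos: [0.5945, 0.0797, 0.0987]
tool_rot: [[0.991, -0.137, -0.005], [-0.137, -0.991, 0.0], [-0.005, 0.001, -1.0]]
contact_force: [0.7, 0.2, -0.1]
finger_gap: -0.0001
finger_force: 0.0
```

```bash
python3 -m handwheel '{"delta_pos":[[0,0,-1],[0,0,0]],"dr":[[0,0,0],[0,0,0]],"claw":[0,0]}'; python3 -m handwheel '{"delta_pos":[[0,0,-0.6],[0,0,0]],"dr":[[0,0,0],[0,0,0]],"claw":[0,0]}'
```

```text
t: 5.7
tcp_pos: [0.5946, 0.0798, 0.0977]
tool_rot: [[0.991, -0.137, -0.005], [-0.137, -0.991, 0.0], [-0.005, 0.001, -1.0]]
contact_force: [0.4, 0.4, 1.3]
finger_gap: -0.0001
finger_force: 0.6
t: 5.9
tcp_pos: [0.5946, 0.0798, 0.0971]
tool_rot: [[0.991, -0.137, -0.005], [-0.137, -0.991, 0.0], [-0.005, 0.001, -1.0]]
contact_force: [0.7, -1.0, 2.6]
finger_gap: -0.0002
finger_force: 1.4
```

```bash
python3 -m handwheel '{"delta_pos":[[0,0,-0.6],[0,0,0]],"dr":[[0,0,0],[0,0,0]],"claw":[0,0]}';python3 -m handwheel '{"delta_pos":[[0,0,-0.6],[0,0,0]],"dr":[[0,0,0],[0,0,0]],"claw":[0,0]}'
```

```text
t: 6.1
tcp_pos: [0.5946, 0.0798, 0.0965]
tool_rot: [[0.991, -0.137, -0.005], [-0.137, -0.991, 0.0], [-0.005, 0.001, -1.0]]
contact_force: [1.2, 0.4, 2.1]
finger_gap: 0.0
finger_force: 1.5
t: 6.3
tcp_pos: [0.5946, 0.0798, 0.0958]
tool_rot: [[0.991, -0.137, -0.005], [-0.137, -0.991, 0.0], [-0.005, 0.001, -1.0]]
contact_force: [1.3, -1.7, 3.5]
finger_gap: -0.0
finger_force: 1.6
```

Cover 2 rocks: it moved about 2 mm at 2–3 N. I'll press it further down.

```bash
python3 -m handwheel '{"delta_pos":[[0,0,-1.5],[0,0,-1.5],[0,0,-1.5],[0,0,-1.5],[0,0,0]],"dr":[[0,0,0],[0,0,0],[0,0,0],[0,0,0],[0,0,0]],"claw":[0,0,0,0,0]}';python3 -m handwheel '{"delta_pos":[[0,0,-1.5],[0,0,-1.5],[0,0,-1.5],[0,0,0]],"dr":[[0,0,0],[0,0,0],[0,0,0],[0,0,0]],"claw":[0,0,0,0]}'
```

```text
t: 6.8
tcp_pos: [0.5942, 0.0799, 0.0895]
tool_rot: [[0.991, -0.137, -0.006], [-0.137, -0.991, 0.0], [-0.006, 0.001, -1.0]]
contact_force: [-0.6, -1.1, 0.8]
finger_gap: -0.0002
finger_force: 0.4
t: 7.2
tcp_pos: [0.5945, 0.0798, 0.0851]
tool_rot: [[0.991, -0.137, -0.005], [-0.137, -0.991, 0.0], [-0.005, 0.001, -1.0]]
contact_force: [2.0, 0.1, 0.2]
finger_gap: 0.0
finger_force: 0.6
```

```bash
python3 -m handwheel '{"delta_pos":[[0,0,25],[0,0,40],[0,0,25],[-35,5,0],[-40,5,0],[-32,4,0],[0,0,0]],"dr":[[0,0,0],[0,0,0],[0,0,0],[0,0,0],[0,0,0],[0,0,0],[0,0,0]],"claw":[0,0,0,0,0,0,0]}'
python3 - <<'E'
from rig import *
import cv2,numpy as np
from h import *
c=camera("scene");cv2.imwrite('pics/s1.png',cv2.resize(c['color'][130:380,180:480],None,fx=2.4,fy=2.4))
W=cloud(c);th=np.radians(-7.8);R=np.array([[np.cos(th),-np.sin(th)],[np.sin(th),np.cos(th)]])
u=(W[...,:2]-np.array([.555,.0408]))@R
m=(abs(u[...,1]-.043)<.03)&(W[...,2]>.02)&(W[...,2]<.2)&(abs(u[...,0])<.075)
for a in np.arange(-.07,.075,.01):
    k=m&(abs(u[...,0]-a)<.005)
    if k.any():print(a.round(3),k.sum(),np.percentile(W[k][:,2],[5,50,95]).round(3))
E
```

```text
t: 7.9
tcp_pos: [0.4839, 0.0941, 0.1754]
tool_rot: [[0.991, -0.135, -0.007], [-0.135, -0.991, -0.001], [-0.007, 0.001, -1.0]]
contact_force: [0.4, -1.0, 0.3]
finger_gap: 0.0002
finger_force: 0.0
-0.07 418 [0.027 0.059 0.077]
-0.06 121 [0.074 0.077 0.079]
-0.05 62 [0.073 0.077 0.079]
-0.04 9 [0.05  0.053 0.063]
-0.03 181 [0.049 0.056 0.119]
-0.02 148 [0.05  0.058 0.113]
-0.01 109 [0.049 0.062 0.104]
0.0 73 [0.049 0.053 0.093]
0.01 67 [0.032 0.074 0.083]
0.02 100 [0.031 0.033 0.071]
0.03 46 [0.03  0.056 0.063]
0.04 5 [0.048 0.05  0.051]
0.05 344 [0.034 0.059 0.077]
0.06 109 [0.074 0.077 0.08 ]
0.07 22 [0.075 0.076 0.077]
```

View pics/s1.png

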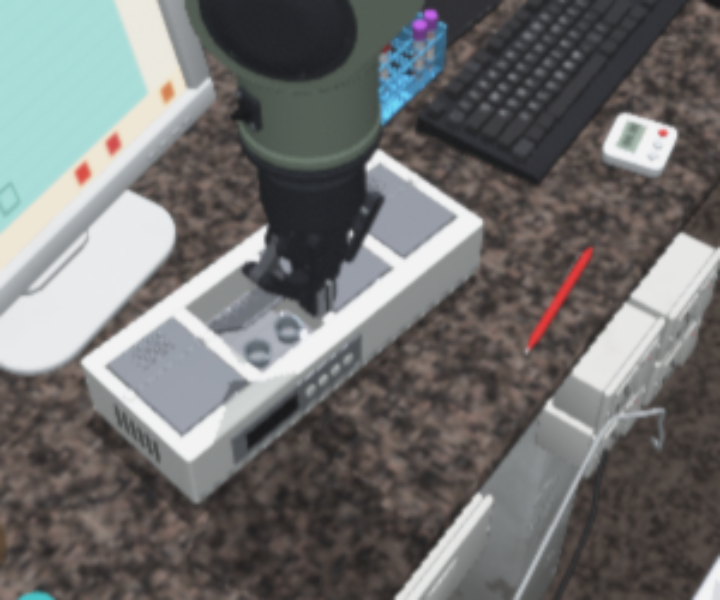

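Cover 2 stands raised about 45° with its two cups visible under it. Its front edge is at unit x ≈ -0.032, z ≈ 0.119. Now I'll lower the fingertips in front of the edge and push back.

```bash
python3 -m handwheel '{"delta_pos":[[0,0,-30],[0,0,-30],[0,0,0],[20,-2.7,0],[10,-1.4,0],[5,-0.7,0],[0,0,0]],"dr":[[0,0,0],[0,0,0],[0,0,0],[0,0,0],[0,0,0],[0,0,0],[0,0,0]],"claw":[0,0,0,0,0,0,0]}'; python3 -m handwheel '{"delta_pos":[[6,-0.8,1],[6,-0.8,1],[6,-0.8,2],[0,0,0]],"dr":[[0,0,0],[0,0,0],[0,0,0],[0,0,0]],"claw":[0,0,0,0]}'
```

```text
t: 8.65
tcp_pos: [0.5229, 0.0889, 0.1158]
tool_rot: [[0.991, -0.137, -0.004], [-0.137, -0.991, 0.0], [-0.004, 0.0, -1.0]]
contact_force: [-0.6, -0.7, -0.2]
finger_gap: -0.0002
finger_force: 0.0
t: 9.05
tcp_pos: [0.5415, 0.0866, 0.1197]
tool_rot: [[0.991, -0.137, -0.004], [-0.137, -0.991, 0.0], [-0.004, 0.0, -1.0]]
contact_force: [-0.6, -0.4, -0.3]
finger_gap: -0.0002
finger_force: 0.0
```

```bash
python3 -m handwheel '{"delta_pos":[[5,-0.7,3],[5,-0.7,3],[4,-0.5,3],[0,0,0]],"dr":[[0,0,0],[0,0,0],[0,0,0],[0,0,0]],"claw":[0,0,0,0]}'; python3 -m handwheel '{"delta_pos":[[3,-0.4,2],[3,-0.4,2],[0,0,0]],"dr":[[0,0,0],[0,0,0],[0,0,0]],"claw":[0,0,0]}'
```

```text
t: 9.45
tcp_pos: [0.5552, 0.0847, 0.1288]
tool_rot: [[0.991, -0.137, -0.004], [-0.137, -0.991, 0.0], [-0.004, 0.0, -1.0]]
contact_force: [-0.0, -0.4, -0.1]
finger_gap: 0.0
finger_force: 0.0
t: 9.75
tcp_pos: [0.5609, 0.0839, 0.1326]
tool_rot: [[0.991, -0.137, -0.004], [-0.137, -0.991, 0.0], [-0.004, 0.001, -1.0]]
contact_force: [-0.4, 0.0, -1.0]
finger_gap: -0.0002
finger_force: 0.0
```

Run:
```python
from rig import *
import cv2,numpy as np
c=camera("scene");cv2.imwrite('pics/s2.png',cv2.resize(c['color'][190:340,220:420],None,fx=3.6,fy=3.6))
```

```text
(no output)
```

View pics/s2.png

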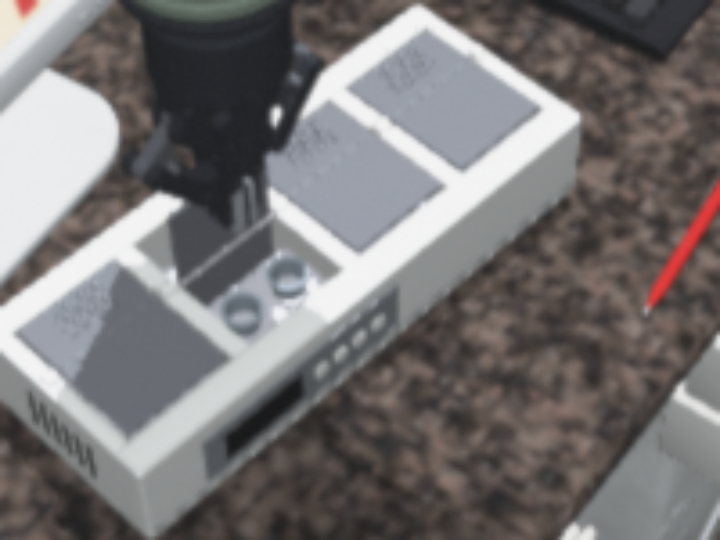

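The cover is nearly upright behind the fingers. I'll keep pushing to the stop, in small steps with a force check.

```bash
for i in 1 2; do :; done; python3 -m handwheel '{"delta_pos":[[2,-0.3,0],[0,0,0]],"dr":[[0,0,0],[0,0,0]],"claw":[0,0]}'; python3 -m handwheel '{"delta_pos":[[2,-0.3,0],[0,0,0]],"dr":[[0,0,0],[0,0,0]],"claw":[0,0]}'; python3 -m handwheel '{"delta_pos":[[1,-0.1,0],[0,0,0]],"dr":[[0,0,0],[0,0,0]],"claw":[0,0]}'
```

```text
t: 10.0
tcp_pos: [0.5626, 0.0836, 0.1323]
tool_rot: [[0.991, -0.137, -0.005], [-0.137, -0.991, 0.0], [-0.005, 0.001, -1.0]]
contact_force: [0.9, 0.8, 0.0]
finger_gap: -0.0002
finger_force: 0.0
t: 10.2
tcp_pos: [0.5639, 0.0835, 0.1322]
tool_rot: [[0.991, -0.137, -0.007], [-0.137, -0.991, -0.0], [-0.006, 0.001, -1.0]]
contact_force: [-5.3, 0.9, 3.5]
finger_gap: 0.0001
finger_force: 2.8
t: 10.4
tcp_pos: [0.5642, 0.0835, 0.1321]
tool_rot: [[0.991, -0.136, -0.008], [-0.136, -0.991, -0.0], [-0.008, 0.001, -1.0]]
contact_force: [-9.8, 1.0, 7.4]
finger_gap: -0.0001
finger_force: 5.6
```

The force now rises steeply at the expected stop position. I'll back off and look.

```bash
python3 -m handwheel '{"delta_pos":[[-3,0.4,0],[-15,2,0],[-40,5,10],[-40,5,30],[-30,0,30],[0,-40,20],[0,-40,10],[0,0,0]],"dr":[[0,0,0],[0,0,0],[0,0,0],[0,0,0],[0,0,0],[0,0,0],[0,0,0],[0,0,0]],"claw":[0,0,0,0,0,0,0,0]}'
python3 - <<'E'
from rig import *
import cv2,numpy as np
from h import *
c=camera("scene");cv2.imwrite('pics/s3.png',cv2.resize(c['color'][130:380,180:480],None,fx=2.4,fy=2.4))
th=np.radians(-7.8);R=np.array([[np.cos(th),-np.sin(th)],[np.sin(th),np.cos(th)]])
for n in('scene','top'):
    if n=='top': c=camera(n)
    W=cloud(c)
    u=(W[...,:2]-np.array([.555,.0408]))@R
    m=(abs(u[...,1]-.043)<.028)&(W[...,2]>.085)&(W[...,2]<.15)&(abs(u[...,0])<.05)
    x=u[m][:,0];z=W[m][:,2];print(n,m.sum())
    for a in np.arange(.085,.145,.01):
        k=abs(z-a)<.005
        if k.any():print(a.round(3),k.sum(),np.percentile(x[k],[10,50,90]).round(4))
E
```

```text
t: 11.2
tcp_pos: [0.4381, 0.0113, 0.2338]
tool_rot: [[0.99, -0.142, -0.002], [-0.142, -0.99, -0.001], [-0.002, 0.001, -1.0]]
contact_force: [-0.9, 1.1, -0.1]
finger_gap: -0.0001
finger_force: 0.0
scene 409
0.085 37 [0.0089 0.01   0.0115]
0.095 74 [0.0088 0.0106 0.012 ]
0.105 80 [0.0098 0.0113 0.0129]
0.115 79 [0.0106 0.0122 0.0137]
0.125 84 [0.0117 0.0132 0.0148]
0.135 55 [0.0118 0.014  0.0161]
top 185
0.085 14 [0.0113 0.0121 0.0126]
0.095 27 [0.0121 0.0125 0.0132]
0.105 33 [0.0125 0.0133 0.014 ]
0.115 28 [0.0134 0.0142 0.0148]
0.125 48 [0.0145 0.0154 0.0188]
0.135 35 [0.0154 0.0167 0.0186]
```

View pics/s3.png

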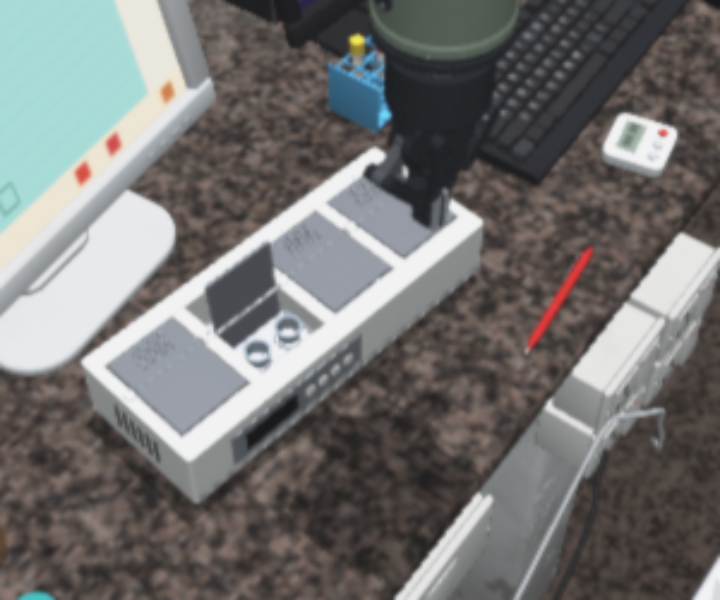

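The cover stands upright at about (240,290) in the crop. It leans back by about 0.08 rad, which puts it at about 1.65 (the open stop). The other covers are shut and the gripper is clear.

```bash
python3 -c "
from rig import *
print(sign_off())"
```

```text
the job is handed in; nothing more can be done
None
```

Cover 2 (second from the left) was the unlatched one; it now stands fully open at its stop, the arm is clear, and the job was handed in about 11 s into the 53 s limit. Covers 4 and 3 were firm under under 10 N, cover 1 was not pressed, and the bottle, vial and timer were not approached.

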